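# Height-scan a batch of hubs on a ratchet lift

## Task

Scan the batch of flanged hubs: stand all the hubs from the plywood pallet upright in the carrier of the ratchet lift, pull the lift up by its handle until it hangs on its top tooth and let go, then press the scan button on the pillar fully down and release it. Then lift the pawl by its ball and hold it until the carrier has sunk all the way down with the hubs in it, let the pawl spring back, and stand all the hubs upright on the floor of the finished tray. Leave the other things on the bench alone.

Things in the scene. Friction and masses are not known exactly. Their poses are not given: they have to be found in the camera images.
- lift (a joint): Height of the lift, m: 0 is fully down on its stop, 0.088 the upper stop. Four teeth hold it on the pawl at 0.020, 0.040, 0.060 and 0.080 (the top tooth); between teeth it drops back to the tooth below. It slides up only by its handle: about 10 to 20 N with three hubs aboard. With the pawl held out it sinks by itself on a damper, about 0.1 m/s (about 0.6 to 1.5 s from the top).
- lift_handle (a point): Centre of the lift's black handle bar, at the top of the rail: a round bar, 14 mm in diameter, 110 mm long along this point's y, joined from below by a neck 8 mm thick (x), 16 mm wide (y); the rail proper, 20 by 24 mm, begins 35 mm below the bar's centre. It stands 200 mm above the bench with the lift down and rises with it. Site axes: z up, -x from the rail over the carrier (roughly towards the robot), +y from the rail towards the pawl's ball.
- carrier_floor (a point): Centre of the floor of the lift's carrier, an aluminium open tray, inside 96 mm (this point's x) by 240 mm (its y), walls 4 mm thick and 16 mm high above the floor. The floor is 26 mm above the bench with the lift down and rises with it. Axes parallel to those of lift_handle; the rail stands 105 mm to +x of this point. Hubs fit in one row along y, 70 mm apart.
- pawl (a joint): Angle of the sprung pawl, rad: 0 engaged in the teeth, grows as its ball is lifted, 0.5 at most. Above about 0.25 it is clear of the teeth. It pivots about an axis along the stand's x, 129 mm from the ball to -y and 15 mm below it; it springs back when let go.
- pawl_ball (a point): Centre of the black ball, 22 mm in diameter, at the end of the pawl's 8 mm arm, 155 mm to +y of the rail; 165 mm above the bench when the pawl is engaged. Lifting it 40 to 55 mm (a few newtons) frees the lift. The arm runs from it to -y. This point's axes are parallel to the stand's when the pawl is at 0 and tilt with the pawl.
- scan (a joint): Travel of the scan button, m: 0 released, 0.006 fully down (about 5 N); springs back.
- scan_top (a point): Centre of the top of the scan button: a plain steel push button, 36 mm in diameter, on top of the grey 60 by 60 mm scanner pillar at the -y end of the stand; about 158 mm above the bench. It is pressed straight down.
- hub1: A plain aluminium flanged hub (all alike; two or three are present, all on the pallet at the start): round flange 60 mm in diameter and 12 mm thick below, round boss 42 mm in diameter above it up to 56 mm; 0.14 kg. Origin at the centre of its underside, z up.
- hub2: A plain aluminium flanged hub (all alike; two or three are present, all on the pallet at the start): round flange 60 mm in diameter and 12 mm thick below, round boss 42 mm in diameter above it up to 56 mm; 0.14 kg. Origin at the centre of its underside, z up.
- hub3: A plain aluminium flanged hub (all alike; two or three are present, all on the pallet at the start): round flange 60 mm in diameter and 12 mm thick below, round boss 42 mm in diameter above it up to 56 mm; 0.14 kg. Origin at the centre of its underside, z up.
- pallet: Fixed plywood board, 250 (its x) by 200 (its y) by 8 mm, on which the hubs stand at the start; on either side of the bench. Origin at the centre of its underside.
- tray_in (a point): Centre of the floor of the finished tray, a fixed open grey steel tray, outside 250 (this point's x) by 120 (its y) by 25 mm, walls 5 mm thick; inside 240 by 110 mm; floor 5 mm above the bench. On the side of the bench opposite to the pallet. Three hubs fit in a row along x, 70 mm apart.
- bearing: Bystander: steel bearing ring, 52 mm in diameter, 16 mm high, lying on the pallet beside the hubs. Origin at the centre of its underside.
- spanner: Bystander: spanner 180 mm long and about 20 mm high, lying across in front of the carrier. Origin at its middle.
- pulley: Bystander: dark steel pulley, 48 mm in diameter, 25 mm high, lying beside the stand, beyond the pawl's ball. Origin at the centre of its underside.
Not all that is in view belongs to the job. What is shaped like the hub1 but blue or purple is not meant.

How it is judged:
By the outcome, as a careful person would: the job done as asked, in the order asked, and still so for the second after the job is handed in, with the robot touching nothing.
Of hub1, hub2, hub3 only 2 to 3 are there at a start; the rules pass over those that are not, and their reading is None.
At some moment in a run one of hub1, hub2, hub3 may be knocked a few centimetres aside while the robot is not near it.
Once in a run the grip may slacken for a moment while it holds something.
It also fails if it takes over 210 s, if anything falls off the work surface, if the arm or the gripper's body presses on something with over 40 N, if the wrist force passes 120 N, or if a joint passes its speed limit or range.

## Robot

A 6-joint arm with a two-finger parallel gripper is mounted at the origin on the work surface. World frame = base frame: x ahead of the robot, y to its left, z up, the work surface at z = 0. Lengths are in mm, angles in rad, forces in N, time in s.
With the tool pointing down it reaches from about 275 to 750 mm from the base axis. Payload 10.2 kg.
Tool frame: the origin (TCP) lies at the very end of the fingers, on their centre line; the grasp point (between the pads) lies 19 mm behind it; z points along the fingers, y is the line along which they close (so a half turn about z gives the same grasp; the last joint's range is limited). The gripper opens to 85 mm and grips with 20 to 120 N. Pads are 22 mm wide; open, the fingers measure 114 mm over their backs; the gripper's body (76 mm by 85 mm) begins 54 mm behind the grasp point. The pads swing forward as they close: fully open they stand 13 mm farther back than shut.
Start: joints at [-0.223, 0.313, 1.498, -0, 1.331, -0.223], TCP at [525.006, -0.013, 231.294] pointing down, gripper open.
Joint ranges: [-2.94, 2.94], [-0.97, 2.17], [0.19, 2.56], [-1.23, 4.37], [0.02, 3.11], [-2.88, 2.88]. Speed limits (rad/s): [2.39, 2.39, 3.01, 3.14, 3.14, 3.14].

## Interface

Orientations are given as a unit quaternion [w, x, y, z].
In Python, from rig import ctrl gives the robot as it stands.
- The arm moves only by the tool step_arm, never from a script. Its argument "increments" is a list of rows, each a list of 3 entries, a list of its own where there are three numbers: the shift along the tool's x, y, z in cm, then the turn, a rotation vector about the tool's x, y, z in degrees, then the opening in per cent of the stroke, from 0 (shut) to 100 (fully open). A call has 1 to 8 rows; each row is the pose to reach, as a shift and turn from the pose commanded when the call began, along the tool's axes at that moment; what a row does not reach only later rows make up. A row lasts 1/8 s, in which the tool goes at most 62.5 mm and 10.7 degrees, less where a joint would pass 70% of its speed; a pose out of reach is approached as far as the arm can. A call with a gripper value outside its range is refused whole. The fingers move at their own pace and stop on an object; "squeeze" is the grip in N (left out, the last holds). Time passes only in rows, so rows that repeat a pose let the fingers close. It gives the time, the measured TCP pose, the force, the opening and the grip force at its end, in the units of the state.
- ctrl.sense(): the state, without advancing time (a new reading comes with each control period).
- ctrl.capture(name): name is "scene" or "side" or "wrist"; returns a dict with "img" (400x640x3 uint8, red, green, blue), "fx", "fy", "cx", "cy" (pixels), "k1" (the pictures are not rectified: a ray, as slopes to the right and down, at radius r is drawn at 1 + k1 r^2 times it, then the intrinsics apply), "extrinsics" (4x4, takes a point from camera to world coordinates). Camera axes: x right, y down, z forward; pixel columns grow to the right and rows downward; lengths in mm; the calibration is good to about 2 mm. A picture is of the moment at which its call begins. There is no depth.
- ctrl.finish_job(): hands the job in; it is judged then, once.
The state is a dict: "time_s": time; "joints": joint angles; "dq": joint speeds; "tau": joint torques, N m; "eef_pos": TCP position; "ee_rot": TCP orientation; "force": force on the tool from outside, world axes, zero at the start; "wrist_torque": the same for the moment, N m; "grip_width": opening from 0.0 (shut) to 1.0 (fully open); "grip_force": force on a finger pad.
Only numpy, scipy, OpenCV 4.12 (cv2) and the standard library are available. Lean on these libraries where they do the work, as an engineer would, in place of code of your own. Each camera call takes 0.05 s, during which the arm holds its last target. There are 200 camera calls.

## Working session

There is one attempt and no reset: what is moved stays moved. The work goes in short steps, Python scripts to look and compute and a tool call to move; the robot and the scene stay as the last step left them, time stands still between calls to the robot, and variables do not carry over. Pictures are saved under pics/ and viewed, at most 14 in all, crops included, and the job is handed in when it is done.

Besides the shell and the picture viewer there is one more tool, called after ">>>" in YAML: its name, and indented under it one key for each argument. step_arm: Moves the arm, as the interface text tells. Its arguments: {"type":"object","properties":{"increments":{"type":"array"},"squeeze":{"type":"number"}},"required":["increments"]}

```bash
mkdir -p pics; cat > h.py <<'E'
import numpy as np,cv2
from rig import ctrl
def shot(n,f):
    c=ctrl.capture(n); cv2.imwrite(f'pics/{f}.png',cv2.cvtColor(c['img'],cv2.COLOR_RGB2BGR))
    np.savez(f'pics/{f}.npz',**{k:np.array(v) for k,v in c.items() if k!='img'}); return c
def px(f,u,v,z):
    c=np.load(f'pics/{f}.npz'); K=np.array([[c['fx'],0,c['cx']],[0,c['fy'],c['cy']],[0,0,1.]])
    p=cv2.undistortPoints(np.array([[[u,v]]],float),K,np.array([float(c['k1']),0,0,0]))
    # k1 on undistorted radius = opencv convention
    E=c['extrinsics'];d=E[:3,:3]@np.r_[p[0,0],1];o=E[:3,3]
    return (o+d*(z-o[2])/d[2]).round(1)
E
python3 - <<'E'
from h import *
for n in('scene','side'): 
    c=shot(n,n+'0'); print(c['extrinsics'].round(2).tolist(),c['fx'],c['k1'])
print(ctrl.sense())
E
ls
```

```text
[[0.62, 0.49, -0.62, 1318.7], [0.79, -0.4, 0.47, -690.42], [-0.02, -0.77, -0.63, 987.57], [0.0, 0.0, 0.0, 1.0]] 514.4285759670439 -0.0588307256849654
[[-0.94, -0.2, 0.27, 85.22], [-0.34, 0.53, -0.78, 1095.4], [0.01, -0.83, -0.56, 977.65], [0.0, 0.0, 0.0, 1.0]] 502.63740335253357 -0.15105104689050944
{'time_s': 0.1, 'joints': array([-2.23400491e-01,  3.13408298e-01,  1.49830922e+00,  1.95913565e-06,
        1.33101390e+00, -2.23429795e-01]), 'dq': array([ 0.0001133 , -0.00177153, -0.00192951, -0.00036461, -0.00054755,
       -0.00077375]), 'tau': array([ 2.30574413e-03, -4.12899542e+01, -2.60142785e+01, -1.81123951e-04,
        3.02137116e-03,  1.15447833e-05]), 'eef_pos': array([5.24786858e+02, 3.64990101e-02, 2.30804548e+02]), 'ee_rot': array([-4.82318283e-04,  7.07096471e-01,  7.07116862e-01, -3.02598945e-04]), 'force': array([-0.19177102,  0.51367533, -0.65856152]), 'wrist_torque': array([0.02047764, 0.03801147, 0.00046056]), 'grip_force': 0.0, 'grip_width': 1.0035971447754592}
h.py
pics
```

View pics/scene0.png

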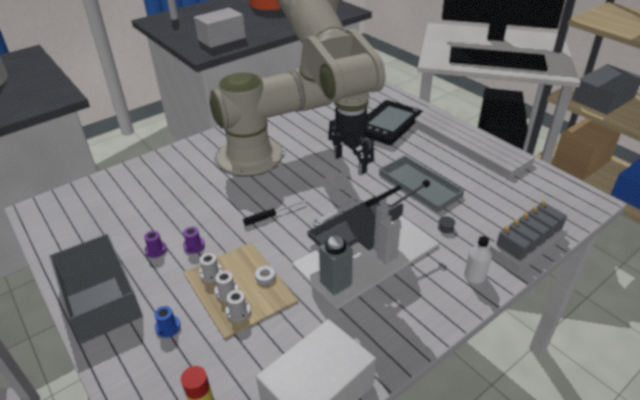

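View pics/side0.png

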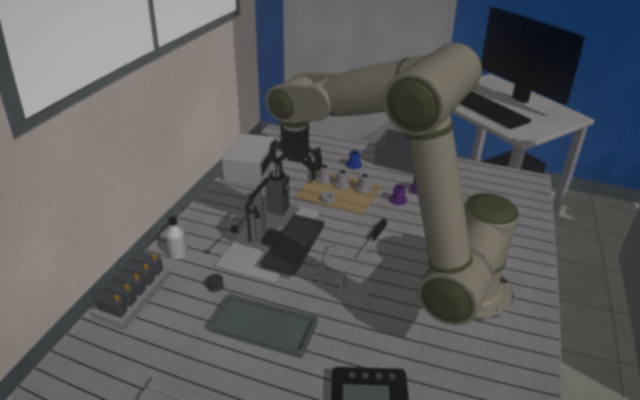

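The scene camera shows three plain hubs on the pallet at about (209,265), (225,285) and (237,305). The bearing is at (265,275), the scan button at (335,243), the pawl ball at (427,184) and the tray at (420,182). The side camera shows the tray at (262,323), and it also has the pallet and stand in view.

```bash
python3 - <<'E'
import cv2
a=cv2.imread('pics/scene0.png');b=cv2.imread('pics/side0.png')
A=cv2.resize(a[150:350,180:480],(800,533),interpolation=cv2.INTER_CUBIC)
cv2.imwrite('pics/s1.png',A)
B=cv2.resize(b[140:360,180:400],(600,600),interpolation=cv2.INTER_CUBIC)
cv2.imwrite('pics/s2.png',B)
E
```

```text
(no output)
```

View pics/s1.png

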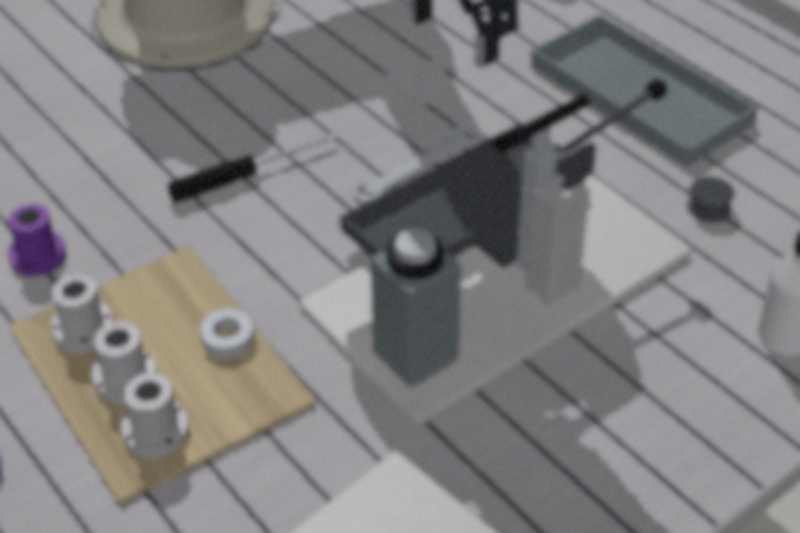

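View pics/s2.png

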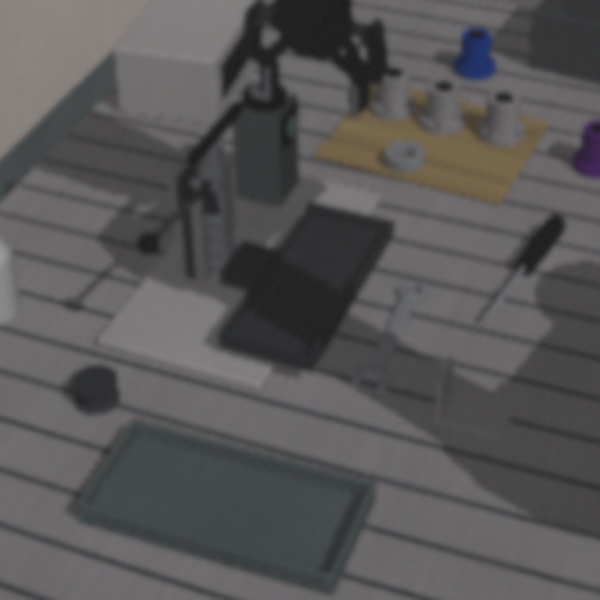

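The scene crop shows the hub bosses at (76,289), (119,338) and (149,389), the button at (413,243), the ball at (656,89) and the handle bar from (500,145) to (585,98). The side crop shows the carrier's outer rim corners at (315,210), (395,225), (305,365) and (222,345), and the tray at the bottom.

```bash
python3 - <<'E'
from h import *
def A(n,x,y,z): print(n,'scene',px('scene0',180+x/2.667,150+y/2.665,z))
def B(n,x,y,z): print(n,'side',px('side0',180+x/2.727,140+y/2.727,z))
for p in[(76,289),(119,338),(149,389)]:A('hub',*p,64)
for p in[(392,72),(443,90),(503,100)]:B('hub',*p,64)
A('bear',228,328,24);B('bear',402,152,24)
for p in[(12,326),(188,248),(313,404),(122,502)]:A('pal',*p,8)
A('btn',415,243,158);A('ball',656,89,165);B('ball',149,243,165)
A('hA',500,145,200);A('hB',585,98,200);B('hA',240,110,200);B('hB',183,180,200)
for p in[(315,210),(395,225),(305,365),(222,345)]:B('car',*p,42)
for p in[(600,18),(754,112),(690,160),(534,57)]:A('tray',*p,25)
for p in[(133,422),(373,485),(332,588),(72,510)]:B('tray',*p,25)
A('pul',711,190,25);B('pul',94,378,25)
A('span',360,195,10);A('span',450,150,10);B('span',370,380,10);B('span',408,290,10)
A('base',415,418,8);A('base',690,255,8);A('base',303,303,8)
B('base',100,342,8);B('base',265,385,8);B('base',375,190,8)
E
```

```text
hub scene [ 415.5 -368.9   64. ]
hub scene [ 495.9 -368.1   64. ]
hub scene [ 565.1 -377.6   64. ]
hub side [ 566.6 -379.3   64. ]
hub side [ 490.6 -359.5   64. ]
hub side [ 411.8 -363.4   64. ]
bear scene [ 514.4 -266.1   24. ]
bear side [ 512.6 -262.1   24. ]
pal scene [ 366.3 -423.     8. ]
pal scene [ 381.1 -229.9    8. ]
pal scene [ 629.1 -250.1    8. ]
pal scene [ 614.1 -441.9    8. ]
btn scene [ 644.6 -142.4  158. ]
ball scene [630.2 176.2 165. ]
ball side [628.8 175.4 165. ]
hA scene [628.2 -30.4 200. ]
hB scene [627.   77.5 200. ]
hA side [620.9 -26.9 200. ]
hB side [620.6 111.9 200. ]
car side [560.3 -87.2  42. ]
car side [464.8 -92.4  42. ]
car side [474.1 159.6  42. ]
car side [564.  161.7  42. ]
tray scene [369.2 377.1  25. ]
tray scene [612.8 377.9  25. ]
tray scene [623.9 258.6  25. ]
tray scene [377.7 257.7  25. ]
tray side [607.2 277.4  25. ]
tray side [362.2 271.9  25. ]
tray side [355.6 395.8  25. ]
tray side [607.3 398.   25. ]
pul scene [671.2 238.9  25. ]
pul side [672.8 236.2  25. ]
span scene [429.6 -43.4  10. ]
span scene [433.  80.  10.]
span side [417.1 125.3  10. ]
span side [425.9 -24.8  10. ]
base scene [ 700.1 -187.7    8. ]
base scene [713.3 162.7   8. ]
base scene [ 519.5 -182.9    8. ]
base side [704.1 169.7   8. ]
base side [515.3 167.6   8. ]
base side [ 524.2 -194.3    8. ]
```

>>> step_arm:
  increments:
    - [[-33, -3.5, -10], [0, 0, 0], 100]
    - [[-33, -3.5, -10], [0, 0, 0], 100]
    - [[-33, -3.5, -10], [0, 0, 0], 100]
    - [[-33, -3.5, -10], [0, 0, 0], 100]
    - [[-33, -3.5, -10], [0, 0, 0], 100]
    - [[-33, -3.5, -10], [0, 0, 0], 100]
    - [[-33, -3.5, -10], [0, 0, 0], 100]
    - [[-33, -3.5, -10], [0, 0, 0], 100]
  squeeze: 40

```text
time_s: 1.1
eef_pos: [490.1, -329.3, 330.7]
ee_rot: [-0.001, 0.707, 0.707, 0.0]
force: [-0.5, 0.2, 1.0]
grip_width: 1.0
grip_force: 0.0
```

```bash
python3 - <<'E'
from h import *
c=shot('wrist','w1'); print(c['extrinsics'].round(2).tolist(),ctrl.sense()['eef_pos'],c['fx'])
E
```

```text
[[1.0, -0.0, 0.0, 490.03], [0.0, -0.96, -0.3, -253.47], [0.0, 0.3, -0.96, 472.61], [0.0, 0.0, 0.0, 1.0]] [ 490.18903554 -328.9442419   330.89503476] 293.57810011643824
```

View pics/w1.png

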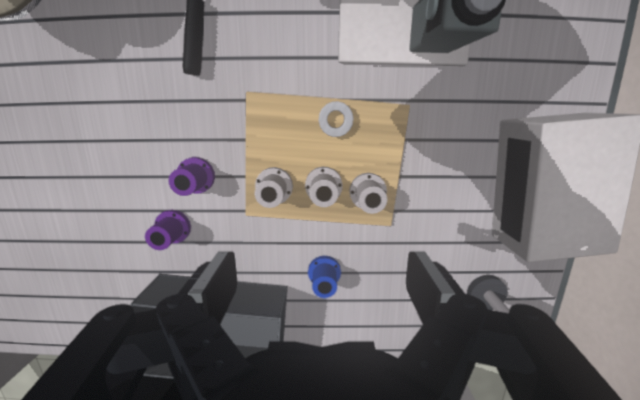

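The wrist picture shows the hub tops at (269,194), (324,193) and (373,200), and the bearing at (337,119).

```bash
python3 - <<'E'
from h import *
for p in[(269,194),(324,193),(373,200)]:print(px('w1',*p,64))
print(px('w1',337,117,24))
E
```

```text
[ 415.  -371.5   64. ]
[ 494.7 -370.    64. ]
[ 566.3 -380.6   64. ]
[ 514.  -264.7   24. ]
```

>>> step_arm:
  increments:
    - [[-5, 7.6, 6], [0, 0, 0], 65]
    - [[-5, 7.6, 12], [0, 0, 0], 65]
    - [[-5, 7.6, 18], [0, 0, 0], 65]
    - [[-5, 7.6, 24], [0, 0, 0], 65]
    - [[-5, 7.6, 27], [0, 0, 0], 65]
    - [[-5, 7.6, 29.8], [0, 0, 0], 65]
    - [[-5, 7.6, 29.8], [0, 0, 0], 65]
    - [[-5, 7.6, 29.8], [0, 0, 0], 65]

```text
time_s: 2.15
eef_pos: [566.9, -380.0, 35.2]
ee_rot: [0.001, 0.707, 0.707, 0.0]
force: [1.0, -0.4, 0.5]
grip_width: 0.649
grip_force: 0.0
```

>>> step_arm:
  increments:
    - [[0, 0, 0], [0, 0, 0], 30]
    - [[0, 0, 0], [0, 0, 0], 30]
    - [[0, 0, 0], [0, 0, 0], 30]
    - [[0, 0, 0], [0, 0, 0], 30]
    - [[0, 0, 0], [0, 0, 0], 30]
    - [[0, 0, -3], [0, 0, 0], 30]
    - [[0, 0, -6], [0, 0, 0], 30]
    - [[0, 0, -8], [0, 0, 0], 30]

```text
time_s: 3.15
eef_pos: [566.3, -380.2, 115.6]
ee_rot: [0.001, 0.707, 0.707, 0.0]
force: [-0.1, 0.2, -1.1]
grip_width: 0.471
grip_force: 40.7
```

>>> step_arm:
  increments:
    - [[3, -4.4, -5], [0, 0, 0], 30]
    - [[9, -4.4, -10], [0, 0, 0], 30]
    - [[15, -4.4, -10], [0, 0, 0], 30]
    - [[21, -4.4, -10], [0, 0, 0], 30]
    - [[27, -4.4, -10], [0, 0, 0], 30]
    - [[32, -4.4, -10], [0, 0, 0], 30]
    - [[35, -4.4, -10], [0, 0, 0], 30]
    - [[35, -4.4, -10], [0, 0, 0], 30]

```text
time_s: 4.15
eef_pos: [521.9, -28.2, 214.1]
ee_rot: [0.0, 0.706, 0.708, 0.0]
force: [-0.0, 0.2, -1.6]
grip_width: 0.47
grip_force: 41.1
```

```bash
python3 - <<'E'
from h import *
c=shot('wrist','w2'); print(ctrl.sense()['eef_pos'],ctrl.sense()['grip_force'])
E
```

```text
[522.00189227 -29.51827487 213.89817292] 41.0566109418869
```

View pics/w2.png

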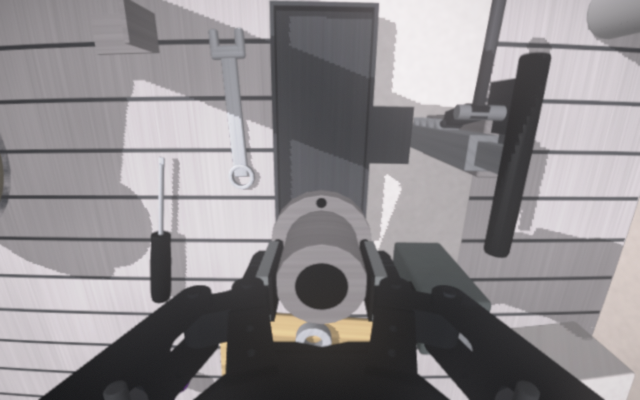

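The carrier's outer rim corners at the top of the image are (270,2) and (379,4). Its left edge runs down to (275,215). The handle bar's ends are at (540,58) and (497,250).

```bash
python3 - <<'E'
from h import *
for p in[(270,2),(379,4),(275,215),(364,185),(272,100),(372,105)]:print(p,px('w2',*p,42))
for p in[(535,58),(540,58),(497,250)]:print(px('w2',*p,200))
E
```

```text
(270, 2) [473.9 144.8  42. ]
(379, 4) [576.6 143.5  42. ]
(275, 215) [470.1 -68.2  42. ]
(364, 185) [569.9 -32.8  42. ]
(272, 100) [472.3  56.3  42. ]
(372, 105) [574.3  51.7  42. ]
[628.3  73.4 200. ]
[630.9  73.5 200. ]
[627.2 -32.  200. ]
```

>>> step_arm:
  increments:
    - [[6, 0.2, 3], [0, 0, 0], 30]
    - [[12.5, 0.2, 6], [0, 0, 0], 30]
    - [[12.5, 0.2, 12], [0, 0, 0], 30]
    - [[12.5, 0.2, 14.5], [0, 0, 0], 30]
    - [[12.5, 0.2, 15.5], [0, 0, 0], 30]
    - [[12.5, 0.2, 15.9], [0, 0, 0], 30]
    - [[12.5, 0.2, 16.0], [0, 0, 0], 30]
    - [[12.5, 0.2, 16.0], [0, 0, 0], 30]

```text
time_s: 5.2
eef_pos: [524.6, 94.8, 54.2]
ee_rot: [0.001, 0.707, 0.707, 0.001]
force: [-0.6, -0.2, -1.1]
grip_width: 0.465
grip_force: 41.1
```

>>> step_arm:
  increments:
    - [[0, 0, 0], [0, 0, 0], 65]
    - [[0, 0, 0], [0, 0, 0], 65]
    - [[0, 0, 0], [0, 0, 0], 65]
    - [[0, 0, -4], [0, 0, 0], 65]
    - [[0, 0, -9], [0, 0, 0], 65]
    - [[0, 0, -12], [0, 0, 0], 65]
    - [[0, 0, -12], [0, 0, 0], 65]

```text
time_s: 6.08
eef_pos: [524.9, 95.0, 175.4]
ee_rot: [0.002, 0.707, 0.707, 0.002]
force: [1.0, 0.6, -0.8]
grip_width: 0.649
grip_force: 0.0
```

>>> step_arm:
  increments:
    - [[-6, -3, 0], [0, 0, 0], 65]
    - [[-12, -3, 0], [0, 0, 0], 65]
    - [[-18, -3, 0], [0, 0, 0], 65]
    - [[-24, -3, 0], [0, 0, 0], 65]
    - [[-30, -3, 0], [0, 0, 0], 65]
    - [[-36, -3, 0], [0, 0, 0], 65]
    - [[-42, -3, 0], [0, 0, 0], 65]
    - [[-46.4, -3, 0], [0, 0, 0], 65]

```text
time_s: 7.08
eef_pos: [493.2, -371.1, 171.5]
ee_rot: [-0.001, 0.708, 0.707, 0.0]
force: [0.3, -0.6, -0.0]
grip_width: 0.648
grip_force: 0.0
```

```bash
python3 - <<'E'
from h import *
c=shot('wrist','w3'); cv2.imwrite('pics/w3.png',cv2.imread('pics/w3.png')); print(ctrl.sense()['eef_pos'])
E
```

```text
[ 492.36446531 -375.44865083  171.14017469]
```

View pics/w3.png

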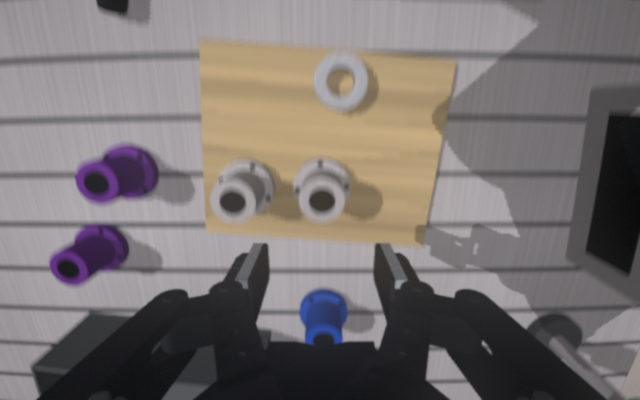

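Hubs A (232,203) and B (321,201) are still in their places.

>>> step_arm:
  increments:
    - [[0, 0, 5], [0, 0, 0], 65]
    - [[0, 0, 10], [0, 0, 0], 65]
    - [[0, 0, 13], [0, 0, 0], 65]
    - [[0, 0, 14], [0, 0, 0], 65]
    - [[0, 0, 14], [0, 0, 0], 65]
    - [[0, 0, 14], [0, 0, 0], 65]

```text
time_s: 7.88
eef_pos: [494.5, -369.5, 34.6]
ee_rot: [0.001, 0.707, 0.707, -0.0]
force: [0.4, 0.2, 0.4]
grip_width: 0.651
grip_force: 0.0
```

>>> step_arm:
  increments:
    - [[0, 0, 0], [0, 0, 0], 30]
    - [[0, 0, 0], [0, 0, 0], 30]
    - [[0, 0, 0], [0, 0, 0], 30]
    - [[0, 0, 0], [0, 0, 0], 30]
    - [[0, 0, -4], [0, 0, 0], 30]
    - [[0, 0, -8], [0, 0, 0], 30]
    - [[0, 0, -11], [0, 0, 0], 30]

```text
time_s: 8.75
eef_pos: [494.2, -369.1, 145.3]
ee_rot: [0.001, 0.707, 0.707, -0.0]
force: [0.2, 0.7, -1.2]
grip_width: 0.47
grip_force: 40.9
```

>>> step_arm:
  increments:
    - [[5, 2.8, 0], [0, 0, 0], 30]
    - [[11, 2.8, 0], [0, 0, 0], 30]
    - [[17, 2.8, 0], [0, 0, 0], 30]
    - [[23, 2.8, 0], [0, 0, 0], 30]
    - [[29, 2.8, 0], [0, 0, 0], 30]
    - [[34, 2.8, 0], [0, 0, 0], 30]
    - [[38.9, 2.8, 0], [0, 0, 0], 30]
    - [[38.9, 2.8, 0], [0, 0, 0], 30]

```text
time_s: 9.75
eef_pos: [521.6, 22.8, 143.5]
ee_rot: [-0.0, 0.706, 0.709, 0.0]
force: [-0.1, -0.4, -2.0]
grip_width: 0.473
grip_force: 42.0
```

>>> step_arm:
  increments:
    - [[0, 0, 3], [0, 0, 0], 30]
    - [[0, 0, 7], [0, 0, 0], 30]
    - [[0, 0, 8.5], [0, 0, 0], 30]
    - [[0, 0, 9.1], [0, 0, 0], 30]
    - [[0, 0, 9.1], [0, 0, 0], 30]
    - [[0, 0, 9.1], [0, 0, 0], 30]

```text
time_s: 10.5
eef_pos: [522.6, 19.8, 53.2]
ee_rot: [0.001, 0.707, 0.707, 0.001]
force: [0.6, 0.0, -2.1]
grip_width: 0.475
grip_force: 42.3
```

>>> step_arm:
  increments:
    - [[0, 0, 0], [0, 0, 0], 65]
    - [[0, 0, 0], [0, 0, 0], 65]
    - [[0, 0, 0], [0, 0, 0], 65]
    - [[0, 0, -4], [0, 0, 0], 65]
    - [[0, 0, -9], [0, 0, 0], 65]
    - [[0, 0, -12], [0, 0, 0], 65]
    - [[0, 0, -12], [0, 0, 0], 65]

```text
time_s: 11.38
eef_pos: [522.9, 19.9, 174.4]
ee_rot: [0.002, 0.707, 0.707, 0.001]
force: [-0.1, 0.1, -0.5]
grip_width: 0.645
grip_force: 0.0
```

>>> step_arm:
  increments:
    - [[-6, -2, 0], [0, 0, 0], 65]
    - [[-12, -4, 0], [0, 0, 0], 65]
    - [[-18, -6, 0], [0, 0, 0], 65]
    - [[-24, -8, 0], [0, 0, 0], 65]
    - [[-30, -10, 0], [0, 0, 0], 65]
    - [[-36, -10.7, 0], [0, 0, 0], 65]
    - [[-39, -10.7, 0], [0, 0, 0], 65]
    - [[-39, -10.7, 0], [0, 0, 0], 65]

```text
time_s: 12.38
eef_pos: [414.1, -371.3, 170.5]
ee_rot: [-0.001, 0.708, 0.706, 0.0]
force: [0.7, 1.2, 0.1]
grip_width: 0.651
grip_force: 0.0
```

```bash
cat >> h.py <<'E'
def proj(f,P):
    c=np.load(f'pics/{f}.npz'); K=np.array([[c['fx'],0,c['cx']],[0,c['fy'],c['cy']],[0,0,1.]]);E=np.linalg.inv(c['extrinsics'])
    return cv2.projectPoints(np.array([P],float),cv2.Rodrigues(E[:3,:3])[0],E[:3,3],K,np.array([float(c['k1']),0,0,0]))[0].ravel()
def hole(f,P,r=45,th=75):
    "dark bore nearest to the projection of P; gives world xy at height P[2]"
    u,v=proj(f,P); g=cv2.GaussianBlur(cv2.imread(f'pics/{f}.png',0),(3,3),0)
    n,l,s,ce=cv2.connectedComponentsWithStats((g<th).astype(np.uint8))
    for i in range(1,n):
        if s[i,4]>60 and np.hypot(*(ce[i]-[u,v]))<r: print('blob',ce[i].round(1),s[i].tolist(),px(f,*ce[i],P[2]))
    print('expected',u.round(1),v.round(1))
E
python3 - <<'E'
from h import *
c=shot('wrist','w4'); hole('w4',(415,-370,64)); print(ctrl.sense()['eef_pos'])
hole('w3',(494,-369,64))
E
```

```text
blob [320.5 198.2] [309, 187, 24, 23, 444] [ 413.8 -371.    64. ]
expected 321.9 197.1
[ 414.48290322 -369.86275227  170.77549355]
blob [321.5 200.5] [310, 192, 24, 19, 341] [ 493.7 -373.3   64. ]
expected 321.9 195.9
```

Hub A is where expected, at (414,-371).

>>> step_arm:
  increments:
    - [[0, -0.1, 5], [0, 0, 0], 65]
    - [[0, -0.1, 10], [0, 0, 0], 65]
    - [[0, -0.1, 13], [0, 0, 0], 65]
    - [[0, -0.1, 13.9], [0, 0, 0], 65]
    - [[0, -0.1, 13.9], [0, 0, 0], 65]
    - [[0, -0.1, 13.9], [0, 0, 0], 65]

```text
time_s: 13.18
eef_pos: [414.6, -370.3, 34.6]
ee_rot: [0.001, 0.707, 0.707, -0.0]
force: [-1.0, 0.1, 0.7]
grip_width: 0.649
grip_force: 0.0
```

>>> step_arm:
  increments:
    - [[0, 0, 0], [0, 0, 0], 30]
    - [[0, 0, 0], [0, 0, 0], 30]
    - [[0, 0, 0], [0, 0, 0], 30]
    - [[0, 0, 0], [0, 0, 0], 30]
    - [[0, 0, -4], [0, 0, 0], 30]
    - [[0, 0, -8], [0, 0, 0], 30]
    - [[0, 0, -11], [0, 0, 0], 30]

```text
time_s: 14.05
eef_pos: [414.1, -370.2, 145.4]
ee_rot: [0.001, 0.707, 0.707, -0.0]
force: [-0.4, -0.9, -1.1]
grip_width: 0.469
grip_force: 40.9
```

>>> step_arm:
  increments:
    - [[4, 2, 0], [0, 0, 0], 30]
    - [[9, 4, 0], [0, 0, 0], 30]
    - [[14, 6, 0], [0, 0, 0], 30]
    - [[19, 8, 0], [0, 0, 0], 30]
    - [[24, 10, 0], [0, 0, 0], 30]
    - [[29, 10.7, 0], [0, 0, 0], 30]
    - [[31.6, 10.7, 0], [0, 0, 0], 30]
    - [[31.6, 10.7, 0], [0, 0, 0], 30]

```text
time_s: 15.05
eef_pos: [520.9, -52.6, 143.7]
ee_rot: [0.0, 0.706, 0.708, 0.0]
force: [-0.1, 0.1, -2.1]
grip_width: 0.471
grip_force: 40.9
```

```bash
python3 - <<'E'
from h import *
c=shot('wrist','w5'); print(ctrl.sense()['eef_pos'])
E
```

```text
[521.04499537 -53.786936   143.64777631]
```

View pics/w5.png

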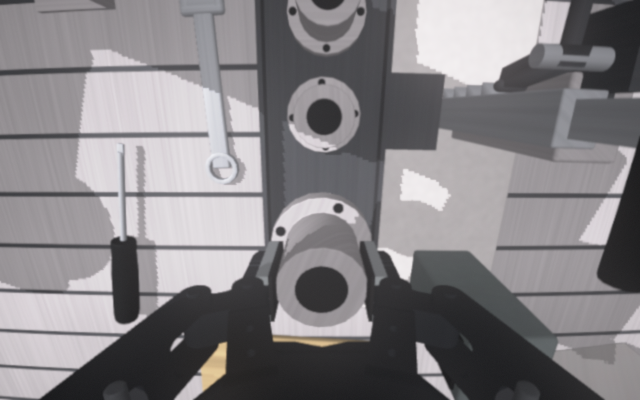

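Two hubs stand upright in the carrier, at (324,117) and (327,5), and there is room for the third.

>>> step_arm:
  increments:
    - [[0, 0, 3], [0, 0, 0], 30]
    - [[0, 0, 7], [0, 0, 0], 30]
    - [[0, 0, 8.5], [0, 0, 0], 30]
    - [[0, 0, 9.1], [0, 0, 0], 30]
    - [[0, 0, 9.1], [0, 0, 0], 30]
    - [[0, 0, 9.1], [0, 0, 0], 30]

```text
time_s: 15.85
eef_pos: [521.6, -54.4, 53.2]
ee_rot: [0.001, 0.707, 0.707, 0.0]
force: [0.4, -0.1, -0.6]
grip_width: 0.471
grip_force: 40.9
```

>>> step_arm:
  increments:
    - [[0, 0, 0], [0, 0, 0], 65]
    - [[0, 0, 0], [0, 0, 0], 65]
    - [[0, 0, 0], [0, 0, 0], 65]
    - [[0, 0, -4], [0, 0, 0], 65]
    - [[0, 0, -9], [0, 0, 0], 65]
    - [[0, 0, -14], [0, 0, 0], 65]
    - [[0, 0, -20], [0, 0, 0], 65]
    - [[0, 0, -20], [0, 0, 0], 65]

```text
time_s: 16.85
eef_pos: [522.4, -54.4, 256.7]
ee_rot: [0.004, 0.707, 0.707, 0.002]
force: [1.3, -0.0, -1.2]
grip_width: 0.649
grip_force: 0.0
```

>>> step_arm:
  increments:
    - [[4, 5, 0], [0, 0, 0], 65]
    - [[7.5, 10.7, 0], [0, 0, 0], 65]
    - [[7.5, 10.7, 0], [0, 0, 0], 65]
    - [[7.5, 10.7, 4], [0, 0, 0], 65]
    - [[7.5, 10.7, 7.1], [0, 0, 0], 65]
    - [[7.5, 10.7, 7.1], [0, 0, 0], 65]
    - [[7.5, 10.7, 7.1], [0, 0, 0], 65]
  squeeze: 80

```text
time_s: 17.73
eef_pos: [628.3, 20.6, 182.8]
ee_rot: [0.001, 0.707, 0.707, 0.001]
force: [-0.8, -0.6, 1.1]
grip_width: 0.648
grip_force: 0.0
```

```bash
python3 - <<'E'
from h import *
c=shot('wrist','w6'); print(ctrl.sense()['eef_pos'],ctrl.sense()['force'])
a=cv2.imread('pics/w6.png');s=shot('side','sd6')['img'][120:300,160:400,::-1]
cv2.imwrite('pics/m6.png',np.vstack([cv2.resize(a,(480,300)),cv2.resize(s,(400,300))[:,:].copy() if 0 else cv2.copyMakeBorder(cv2.resize(s,(400,300)),0,0,0,80,cv2.BORDER_CONSTANT)]))
E
```

```text
[628.47197177  20.69913518 183.05819954] [-0.50849518 -0.6074778   1.10998869]
```

View pics/m6.png

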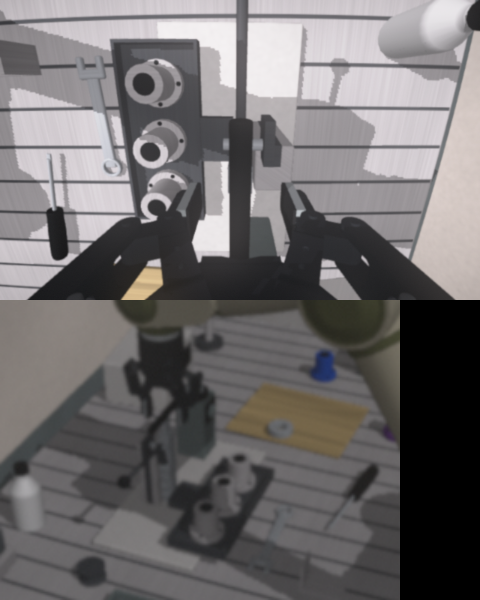

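All three hubs stand in the carrier and the handle bar is centred between the fingers, so I'll close and pull up.

>>> step_arm:
  increments:
    - [[0, 0, 0], [0, 0, 0], 5]
    - [[0, 0, 0], [0, 0, 0], 5]
    - [[0, 0, 0], [0, 0, 0], 5]
    - [[0, 0, 0], [0, 0, 0], 5]
    - [[0, 0, 0], [0, 0, 0], 5]
    - [[0, 0, 0], [0, 0, 0], 5]
    - [[0, 0, 0], [0, 0, 0], 5]
    - [[0, 0, 0], [0, 0, 0], 5]

```text
time_s: 18.82
eef_pos: [627.5, 21.0, 181.9]
ee_rot: [-0.0, 0.707, 0.707, -0.0]
force: [-6.2, -0.3, 4.7]
grip_width: 0.135
grip_force: 78.0
```

>>> step_arm:
  increments:
    - [[0, 0, -0.5], [0, 0, 0], 5]
    - [[0, 0, -1.5], [0, 0, 0], 5]
    - [[0, 0, -2.5], [0, 0, 0], 5]
    - [[0, 0, -3.5], [0, 0, 0], 5]
    - [[0, 0, -4.5], [0, 0, 0], 5]
    - [[0, 0, -5.5], [0, 0, 0], 5]
    - [[0, 0, -6.5], [0, 0, 0], 5]
    - [[0, 0, -7.2], [0, 0, 0], 5]

```text
time_s: 19.82
eef_pos: [627.5, 21.0, 254.0]
ee_rot: [-0.0, 0.707, 0.707, -0.0]
force: [-6.4, -1.1, -13.2]
grip_width: 0.135
grip_force: 81.5
```

>>> step_arm:
  increments:
    - [[0, 0, -0.5], [0, 0, 0], 5]
    - [[0, 0, -0.9], [0, 0, 0], 5]
    - [[0, 0, -1.2], [0, 0, 0], 5]
    - [[0, 0, -1.3], [0, 0, 0], 5]
    - [[0, 0, -1.3], [0, 0, 0], 5]
    - [[0, 0, -1.3], [0, 0, 0], 5]

```text
time_s: 20.58
eef_pos: [627.6, 21.0, 268.4]
ee_rot: [0.0, 0.707, 0.707, 0.0]
force: [-8.4, -1.7, -7.5]
grip_width: 0.132
grip_force: 82.3
```

>>> step_arm:
  increments:
    - [[0, 0, 0.2], [0, 0, 0], 5]
    - [[0, 0, 0.4], [0, 0, 0], 5]
    - [[0, 0, 0.6], [0, 0, 0], 5]
    - [[0, 0, 0.7], [0, 0, 0], 5]
    - [[0, 0, 0.7], [0, 0, 0], 5]

```text
time_s: 21.2
eef_pos: [627.6, 21.0, 261.8]
ee_rot: [0.001, 0.707, 0.707, 0.0]
force: [-8.9, -1.0, -5.0]
grip_width: 0.134
grip_force: 82.5
```

>>> step_arm:
  increments:
    - [[0, 0, 0.1], [0, 0, 0], 5]
    - [[0, 0, 0.2], [0, 0, 0], 5]
    - [[0, 0, 0.2], [0, 0, 0], 5]
    - [[0, 0, 0.2], [0, 0, 0], 5]

```text
time_s: 21.7
eef_pos: [627.7, 21.0, 261.5]
ee_rot: [0.002, 0.707, 0.707, 0.001]
force: [-11.0, -0.3, 4.4]
grip_width: 0.135
grip_force: 83.5
```

>>> step_arm:
  increments:
    - [[0, 0, 0], [0, 0, 0], 45]
    - [[0, 0, 0], [0, 0, 0], 45]
    - [[0, 0, 0], [0, 0, 0], 45]
    - [[0, 0, -3], [0, 0, 0], 45]
    - [[0, 0, -6], [0, 0, 0], 45]
    - [[-6, 0.8, -6], [0, 0, 0], 20]
    - [[-12, 1.7, -6], [0, 0, 0], 0]
    - [[-16.3, 1.7, -6], [0, 0, 0], 0]
  squeeze: 30

```text
time_s: 22.7
eef_pos: [645.2, -144.5, 317.2]
ee_rot: [0.0, 0.707, 0.707, 0.0]
force: [0.3, -0.6, -0.2]
grip_width: 0.001
grip_force: 0.0
```

>>> step_arm:
  increments:
    - [[0, 0, 3], [0, 0, 0], 0]
    - [[0, 0, 6], [0, 0, 0], 0]
    - [[0, 0, 6], [0, 0, 0], 0]
    - [[0, 0, 6], [0, 0, 0], 0]

```text
time_s: 23.2
eef_pos: [645.5, -142.1, 259.1]
ee_rot: [0.001, 0.707, 0.707, 0.001]
force: [-0.2, 0.1, 1.6]
grip_width: 0.002
grip_force: 0.0
```

```bash
python3 - <<'E'
from h import *
c=shot('wrist','w7'); print(ctrl.sense()['eef_pos'],ctrl.sense()['force'])
a=cv2.imread('pics/w7.png');s=shot('side','sd7')['img'][120:300,160:400,::-1]
cv2.imwrite('pics/m7.png',np.vstack([cv2.resize(a,(480,300)),cv2.copyMakeBorder(cv2.resize(s,(400,300)),0,0,0,80,cv2.BORDER_CONSTANT)]))
E
```

```text
[ 645.56370285 -142.07066061  259.27441356] [ 0.45355416  0.01244345 -0.09848141]
```

View pics/m7.png

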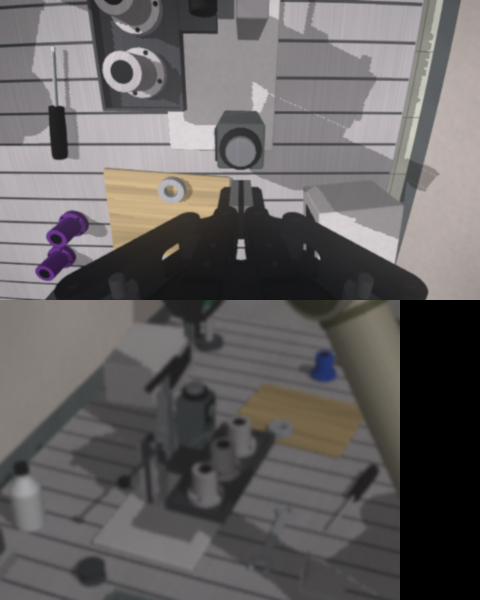

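The lift hangs up with the hubs aboard. The button is at wrist pixel (319,199).

```bash
python3 - <<'E'
from h import *
print(px('w7',319,199,158))
E
```

```text
[ 644.3 -141.1  158. ]
```

>>> step_arm:
  increments:
    - [[0, 0, 5], [0, 0, 0], 0]
    - [[0, 0, 8], [0, 0, 0], 0]
    - [[0, 0, 9.5], [0, 0, 0], 0]
    - [[0, 0, 9.9], [0, 0, 0], 0]
    - [[0, 0, 9.9], [0, 0, 0], 0]
    - [[0, 0, 10.1], [0, 0, 0], 0]
    - [[0, 0, 10.3], [0, 0, 0], 0]
    - [[0, 0, 10.3], [0, 0, 0], 0]

```text
time_s: 24.3
eef_pos: [645.6, -142.2, 156.0]
ee_rot: [0.001, 0.707, 0.707, 0.001]
force: [-2.6, 1.5, 9.9]
grip_width: -0.002
grip_force: 4.8
```

>>> step_arm:
  increments:
    - [[0, 0, 0.2], [0, 0, 0], 0]
    - [[0, 0, 0.4], [0, 0, 0], 0]
    - [[0, 0, 0.4], [0, 0, 0], 0]
    - [[0, 0, 0.5], [0, 0, 0], 0]
    - [[0, 0, 0.5], [0, 0, 0], 0]

```text
time_s: 24.92
eef_pos: [645.8, -142.2, 155.5]
ee_rot: [0.003, 0.707, 0.707, 0.001]
force: [-13.4, 5.2, 34.7]
grip_width: 0.001
grip_force: 17.2
```

>>> step_arm:
  increments:
    - [[0, 0, -2], [0, 0, 0], 0]
    - [[0, 0, -7], [0, 0, 0], 0]
    - [[0, 0, -13], [0, 0, 0], 0]
    - [[0, 0, -17], [0, 0, 0], 0]
    - [[0, 0, -17], [0, 0, 0], 20]
    - [[5, -1.5, -17], [0, 0, 0], 45]
    - [[11, -1.5, -17], [0, 0, 0], 50]
    - [[17, -1.5, -17], [0, 0, 0], 50]

```text
time_s: 25.92
eef_pos: [629.6, 29.5, 318.0]
ee_rot: [-0.001, 0.707, 0.707, -0.0]
force: [0.3, -1.6, 0.7]
grip_width: 0.502
grip_force: 0.0
```

>>> step_arm:
  increments:
    - [[5.5, 0, 0], [0, 0, 0], 50]
    - [[11, 0, 0], [0, 0, 0], 50]
    - [[14.8, 0, 0], [0, 0, 0], 50]
    - [[14.8, 0, 0], [0, 0, 0], 50]
    - [[14.8, 0, 5], [0, 0, 0], 50]
    - [[14.8, 0, 8], [0, 0, 0], 50]
    - [[14.8, 0, 8], [0, 0, 0], 50]

```text
time_s: 26.8
eef_pos: [629.2, 174.9, 236.5]
ee_rot: [-0.002, 0.707, 0.707, -0.002]
force: [-0.3, 0.3, 1.5]
grip_width: 0.505
grip_force: 0.0
```

```bash
python3 - <<'E'
from h import *
c=shot('wrist','w8'); print(ctrl.sense()['eef_pos'],ctrl.sense()['force'])
a=cv2.imread('pics/w8.png');s=shot('side','sd8')['img'][120:300,160:400,::-1]
cv2.imwrite('pics/m8.png',np.vstack([cv2.resize(a,(480,300)),cv2.copyMakeBorder(cv2.resize(s,(400,300)),0,0,0,80,cv2.BORDER_CONSTANT)]))
print(proj('w8',(631,176,165)))
E
```

```text
[630.00242129 175.10965801 238.94704998] [-0.19737851  0.85161403  0.46496244]
[323.60878448 210.15005898]
```

View pics/m8.png

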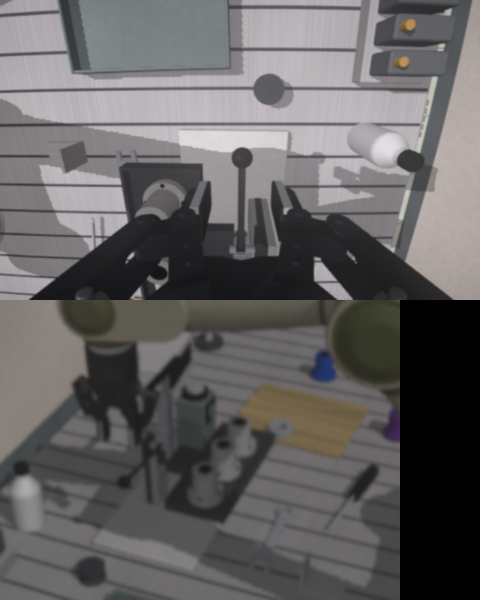

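The ball is at (323,211), exactly as predicted. The hubs are upright and aloft.

>>> step_arm:
  increments:
    - [[0, 0, 4], [0, 0, 0], 50]
    - [[0, 0, 8], [0, 0, 0], 50]
    - [[0, 0, 9.3], [0, 0, 0], 50]
    - [[0, 0, 9.3], [0, 0, 0], 50]
    - [[0, 0, 9.3], [0, 0, 0], 5]
    - [[0, 0, 9.3], [0, 0, 0], 5]
    - [[0, 0, 9.3], [0, 0, 0], 5]
    - [[0, 0, 9.3], [0, 0, 0], 5]
  squeeze: 40

```text
time_s: 27.9
eef_pos: [630.0, 176.1, 148.6]
ee_rot: [0.0, 0.707, 0.707, 0.0]
force: [-5.3, -0.1, 6.7]
grip_width: 0.228
grip_force: 38.8
```

>>> step_arm:
  increments:
    - [[0, 0, 0], [0, 0, 0], 5]
    - [[0, 0, 0], [0, 0, 0], 5]
    - [[0, 0, 0], [0, 0, 0], 5]

```text
time_s: 28.28
eef_pos: [630.0, 176.1, 148.6]
ee_rot: [0.0, 0.707, 0.707, 0.0]
force: [-4.9, -1.2, 6.5]
grip_width: 0.23
grip_force: 38.8
```

>>> step_arm:
  increments:
    - [[-0.15, 0, -1], [0, 0, 0], 5]
    - [[-0.4, 0, -2], [0, 0, 0], 5]
    - [[-0.7, 0, -3], [0, 0, 0], 5]
    - [[-1.1, 0, -4], [0, 0, 0], 5]
    - [[-1.5, 0, -4.8], [0, 0, 0], 5]
    - [[-1.5, 0, -4.8], [0, 0, 0], 5]
    - [[-1.5, 0, -4.8], [0, 0, 0], 5]
    - [[-1.5, 0, -4.8], [0, 0, 0], 5]

```text
time_s: 29.28
eef_pos: [629.7, 159.9, 194.1]
ee_rot: [-0.0, 0.707, 0.707, -0.001]
force: [-4.9, -3.3, -5.2]
grip_width: 0.223
grip_force: 39.3
```

>>> step_arm:
  increments:
    - [[0, 0, 0], [0, 0, 0], 5]
    - [[0, 0, 0], [0, 0, 0], 5]
    - [[0, 0, 0], [0, 0, 0], 5]
    - [[0, 0, 0], [0, 0, 0], 5]
    - [[0, 0, 0], [0, 0, 0], 5]
    - [[0, 0, 0], [0, 0, 0], 5]
    - [[0, 0, 0], [0, 0, 0], 5]
    - [[0, 0, 0], [0, 0, 0], 5]

```text
time_s: 30.28
eef_pos: [629.7, 159.9, 194.1]
ee_rot: [-0.0, 0.707, 0.707, -0.001]
force: [-4.6, -3.7, -5.4]
grip_width: 0.224
grip_force: 39.3
```

```bash
python3 - <<'E'
from h import *
a=shot('side','sd9')['img'][120:300,160:400,::-1];b=shot('scene','sc9')['img'][150:330,260:500,::-1]
cv2.imwrite('pics/m9.png',np.vstack([cv2.resize(a,(400,300)),cv2.resize(b,(400,300))]))
E
```

```text
(no output)
```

View pics/m9.png

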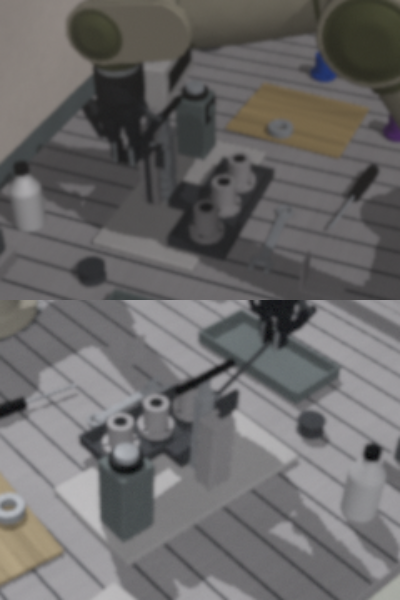

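The carrier is fully down: the near hub in the side view is back at (208,222), the same as before the lift. I'll lower the ball and release it.

>>> step_arm:
  increments:
    - [[0, 0, 0], [0, 0, 0], 5]
    - [[0, 0, 0], [0, 0, 0], 5]
    - [[0, 0, 0], [0, 0, 0], 5]
    - [[0.4, 0, 0.8], [0, 0, 0], 5]
    - [[0.8, 0, 1.8], [0, 0, 0], 5]
    - [[1.1, 0, 2.8], [0, 0, 0], 5]
    - [[1.35, 0, 3.8], [0, 0, 0], 5]
    - [[1.5, 0, 4.8], [0, 0, 0], 5]

```text
time_s: 31.38
eef_pos: [630.4, 175.9, 148.5]
ee_rot: [0.001, 0.707, 0.707, 0.001]
force: [-12.6, -4.1, 36.6]
grip_width: 0.231
grip_force: 44.7
```

>>> step_arm:
  increments:
    - [[0, 0, 0], [0, 0, 0], 50]
    - [[0, 0, 0], [0, 0, 0], 50]
    - [[0, 0, 0], [0, 0, 0], 50]
    - [[0, 0, -4], [0, 0, 0], 50]
    - [[0, 0, -8], [0, 0, 0], 50]
    - [[0, 0, -8], [0, 0, 0], 50]
    - [[0, 0, -8], [0, 0, 0], 50]

```text
time_s: 32.25
eef_pos: [629.8, 175.9, 225.4]
ee_rot: [-0.0, 0.707, 0.707, -0.0]
force: [0.7, -0.7, -1.1]
grip_width: 0.499
grip_force: 0.0
```

```bash
python3 - <<'E'
from h import *
for p in[(100,96),(305,89)]:print(px('w8',*p,25))
shot('wrist','w10')
E
```

```text
[370.3 267.7  25. ]
[610.4 272.3  25. ]
```

>>> step_arm:
  increments:
    - [[0, -6, 0], [0, 0, 0], 65]
    - [[-4, -10.5, 0], [0, 0, 0], 65]
    - [[-8.1, -10.5, 2], [0, 0, 0], 65]
    - [[-8.1, -10.5, 4], [0, 0, 0], 65]
    - [[-8.1, -10.5, 4], [0, 0, 0], 65]
    - [[-8.1, -10.5, 4], [0, 0, 0], 65]

```text
time_s: 33.05
eef_pos: [525.2, 95.3, 186.6]
ee_rot: [0.0, 0.707, 0.707, 0.0]
force: [0.1, -0.4, 0.3]
grip_width: 0.649
grip_force: 0.0
```

```bash
python3 - <<'E'
from h import *
shot('wrist','w11'); print(ctrl.sense()['eef_pos'])
for q in[(524.4,95,82),(522.5,20,82)]:hole('w11',q)
E
```

```text
[525.30800368  95.35671282 186.78488861]
blob [320.1 199.4] [308, 188, 25, 24, 492] [524.6  94.9  82. ]
expected 319.8 199.3
blob [318.5 274.7] [308, 265, 22, 20, 355] [523.   19.5  82. ]
expected 317.9 274.2
```

>>> step_arm:
  increments:
    - [[0, 0, 5], [0, 0, 0], 65]
    - [[0, 0, 10], [0, 0, 0], 65]
    - [[0, 0, 13], [0, 0, 0], 65]
    - [[0, 0, 13.4], [0, 0, 0], 65]
    - [[0, 0, 13.4], [0, 0, 0], 65]
    - [[0, 0, 13.4], [0, 0, 0], 30]
    - [[0, 0, 13.4], [0, 0, 0], 30]
    - [[0, 0, 13.4], [0, 0, 0], 30]

```text
time_s: 34.1
eef_pos: [525.8, 95.1, 54.0]
ee_rot: [0.001, 0.707, 0.707, 0.001]
force: [-0.7, 0.9, 5.8]
grip_width: 0.474
grip_force: 39.8
```

>>> step_arm:
  increments:
    - [[0, 0, 0], [0, 0, 0], 30]
    - [[0, 0, -4], [0, 0, 0], 30]
    - [[0, 0, -9], [0, 0, 0], 30]
    - [[5, -1.5, -12], [0, 0, 0], 30]
    - [[10, -3.4, -12], [0, 0, 0], 30]
    - [[16, -3.4, -12], [0, 0, 0], 30]
    - [[20, -3.4, -12], [0, 0, 0], 30]
    - [[20, -3.4, -12], [0, 0, 0], 30]

```text
time_s: 35.1
eef_pos: [490.5, 297.3, 173.0]
ee_rot: [0.0, 0.706, 0.708, 0.001]
force: [-0.2, -0.5, -1.7]
grip_width: 0.47
grip_force: 41.0
```

```bash
python3 - <<'E'
from h import *
shot('wrist','w12'); print(ctrl.sense()['eef_pos'])
E
```

```text
[490.75875564 295.81415386 172.89800648]
```

View pics/w12.png

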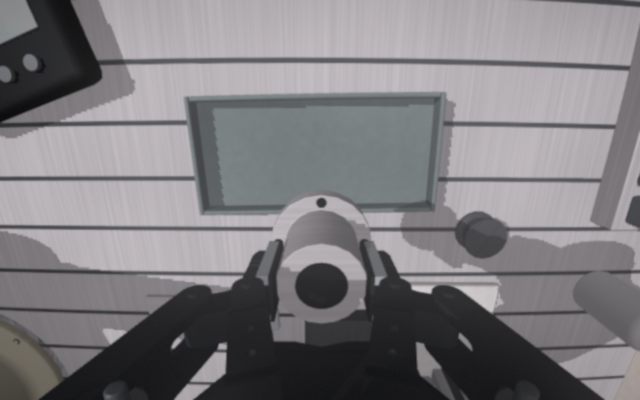

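The tray's outer rim corners are at (186,98), (445,94), (437,211) and (202,214).

```bash
python3 - <<'E'
from h import *
P=np.array([px('w12',*p,25) for p in[(186,98),(445,94),(437,211),(202,214)]]);print(P,P.mean(0))
E
```

```text
[[363.3 383.4  25. ]
 [607.4 387.7  25. ]
 [613.3 271.1  25. ]
 [365.5 267.1  25. ]] [487.375 327.325  25.   ]
```

>>> step_arm:
  increments:
    - [[3.3, 7, 2], [0, 0, 0], 30]
    - [[3.3, 7, 5], [0, 0, 0], 30]
    - [[3.3, 7, 10], [0, 0, 0], 30]
    - [[3.3, 7, 13], [0, 0, 0], 30]
    - [[3.3, 7, 13.7], [0, 0, 0], 30]
    - [[3.3, 7, 14], [0, 0, 0], 30]
    - [[3.3, 7, 14], [0, 0, 0], 30]

```text
time_s: 36.02
eef_pos: [561.7, 328.0, 33.8]
ee_rot: [0.001, 0.707, 0.707, 0.001]
force: [1.0, 0.7, -1.5]
grip_width: 0.473
grip_force: 41.3
```

>>> step_arm:
  increments:
    - [[0, 0, 0], [0, 0, 0], 65]
    - [[0, 0, 0], [0, 0, 0], 65]
    - [[0, 0, 0], [0, 0, 0], 65]
    - [[0, 0, -4], [0, 0, 0], 65]
    - [[0, 0, -9], [0, 0, 0], 65]
    - [[0, 0, -15], [0, 0, 0], 65]
    - [[-6, -2, -15.4], [0, 0, 0], 65]
    - [[-12, -3.8, -15.4], [0, 0, 0], 65]

```text
time_s: 37.02
eef_pos: [522.8, 207.9, 187.1]
ee_rot: [0.001, 0.707, 0.708, 0.001]
force: [0.2, -0.2, -1.2]
grip_width: 0.653
grip_force: 0.0
```

>>> step_arm:
  increments:
    - [[-6, 0, 0], [0, 0, 0], 65]
    - [[-12, 0, 0], [0, 0, 0], 65]
    - [[-18.8, 0, 0], [0, 0, 0], 65]
    - [[-18.8, 0, 0], [0, 0, 0], 65]
    - [[-18.8, 0, 0], [0, 0, 0], 65]
    - [[-18.8, 0, 0], [0, 0, 0], 65]

```text
time_s: 37.78
eef_pos: [523.3, 22.2, 186.3]
ee_rot: [-0.0, 0.707, 0.708, 0.0]
force: [0.3, 0.1, 0.6]
grip_width: 0.653
grip_force: 0.0
```

```bash
python3 - <<'E'
from h import *
shot('wrist','w13'); print(ctrl.sense()['eef_pos'])
for q in[(522.5,20,82),(521,-54,82)]:hole('w13',q)
E
```

```text
[523.28177563  22.25322146 186.32684207]
blob [320.3 202.1] [308, 191, 25, 23, 452] [522.9  19.4  82. ]
expected 319.9 201.5
blob [319. 276.] [309, 268, 21, 17, 288] [521.7 -54.9  82. ]
expected 318.3 275.2
```

>>> step_arm:
  increments:
    - [[-0.3, 0, 5], [0, 0, 0], 65]
    - [[-0.3, 0, 10], [0, 0, 0], 65]
    - [[-0.3, 0, 13], [0, 0, 0], 65]
    - [[-0.3, 0, 13.4], [0, 0, 0], 65]
    - [[-0.3, 0, 13.4], [0, 0, 0], 65]
    - [[-0.3, 0, 13.4], [0, 0, 0], 30]
    - [[-0.3, 0, 13.4], [0, 0, 0], 30]
    - [[-0.3, 0, 13.4], [0, 0, 0], 30]

```text
time_s: 38.83
eef_pos: [524.0, 18.1, 53.9]
ee_rot: [0.001, 0.707, 0.707, 0.001]
force: [-1.8, 0.8, 6.4]
grip_width: 0.471
grip_force: 40.0
```

>>> step_arm:
  increments:
    - [[0, 0, 0], [0, 0, 0], 30]
    - [[0, 0, -4], [0, 0, 0], 30]
    - [[0, 0, -9], [0, 0, 0], 30]
    - [[5, -1.5, -12], [0, 0, 0], 30]
    - [[10, -3.6, -12], [0, 0, 0], 30]
    - [[16, -3.6, -12], [0, 0, 0], 30]
    - [[22, -3.6, -12], [0, 0, 0], 30]
    - [[27, -3.6, -12], [0, 0, 0], 30]

```text
time_s: 39.83
eef_pos: [486.9, 290.2, 173.1]
ee_rot: [0.0, 0.707, 0.707, 0.001]
force: [1.6, -0.6, -1.3]
grip_width: 0.472
grip_force: 41.1
```

```bash
python3 - <<'E'
from h import *
print(ctrl.sense()['eef_pos'])
shot('wrist','w14');hole('w14',(560.5,328.6,61),60,60)
E
```

```text
[486.93993377 290.22600122 173.13366353]
blob [406.9 151.2] [396, 143, 23, 17, 279] [561.7 331.2  61. ]
expected 405.3 154.2
```

>>> step_arm:
  increments:
    - [[4, 0, 2], [0, 0, 0], 30]
    - [[4, 0, 5], [0, 0, 0], 30]
    - [[4, 0, 10], [0, 0, 0], 30]
    - [[4, 0, 13], [0, 0, 0], 30]
    - [[4, 0, 13.7], [0, 0, 0], 30]
    - [[4, 0, 14], [0, 0, 0], 30]
    - [[4, 0, 14], [0, 0, 0], 30]

```text
time_s: 40.75
eef_pos: [487.9, 328.2, 33.6]
ee_rot: [0.0, 0.707, 0.707, 0.001]
force: [-0.3, 0.9, -1.2]
grip_width: 0.468
grip_force: 41.1
```

>>> step_arm:
  increments:
    - [[0, 0, 0], [0, 0, 0], 65]
    - [[0, 0, 0], [0, 0, 0], 65]
    - [[0, 0, 0], [0, 0, 0], 65]
    - [[0, 0, -4], [0, 0, 0], 65]
    - [[0, 0, -9], [0, 0, 0], 65]
    - [[0, 0, -15], [0, 0, 0], 65]
    - [[-6, 2, -15.4], [0, 0, 0], 65]
    - [[-12, 3.4, -15.4], [0, 0, 0], 65]

```text
time_s: 41.75
eef_pos: [521.8, 206.9, 187.3]
ee_rot: [0.001, 0.707, 0.708, 0.001]
force: [1.5, 0.3, -0.3]
grip_width: 0.648
grip_force: 0.0
```

>>> step_arm:
  increments:
    - [[-6, 0, 0], [0, 0, 0], 65]
    - [[-12, 0, 0], [0, 0, 0], 65]
    - [[-18, 0, 0], [0, 0, 0], 65]
    - [[-24, 0, 0], [0, 0, 0], 65]
    - [[-26.2, 0, 0], [0, 0, 0], 65]
    - [[-26.2, 0, 0], [0, 0, 0], 65]
    - [[-26.2, 0, 0], [0, 0, 0], 65]

```text
time_s: 42.62
eef_pos: [521.3, -53.2, 186.4]
ee_rot: [-0.0, 0.707, 0.707, 0.0]
force: [-0.4, 0.4, 1.1]
grip_width: 0.653
grip_force: 0.0
```

```bash
python3 - <<'E'
from h import *
shot('wrist','w15'); print(ctrl.sense()['eef_pos'])
for q in[(521.5,-55,82)]:hole('w15',q,100)
E
```

```text
[521.29525817 -52.99670363 186.34762606]
blob [321.3 201.1] [310, 190, 23, 23, 412] [521.8 -55.1  82. ]
expected 321.0 201.0
```

>>> step_arm:
  increments:
    - [[-0.2, 0, 5], [0, 0, 0], 65]
    - [[-0.2, 0, 10], [0, 0, 0], 65]
    - [[-0.2, 0, 13], [0, 0, 0], 65]
    - [[-0.2, 0, 13.4], [0, 0, 0], 65]
    - [[-0.2, 0, 13.4], [0, 0, 0], 65]
    - [[-0.2, 0, 13.4], [0, 0, 0], 30]
    - [[-0.2, 0, 13.4], [0, 0, 0], 30]
    - [[-0.2, 0, 13.4], [0, 0, 0], 30]

```text
time_s: 43.68
eef_pos: [522.1, -56.0, 53.9]
ee_rot: [0.001, 0.707, 0.707, 0.001]
force: [-0.0, 2.1, 6.8]
grip_width: 0.471
grip_force: 39.9
```

>>> step_arm:
  increments:
    - [[0, 0, 0], [0, 0, 0], 30]
    - [[0, 0, -4], [0, 0, 0], 30]
    - [[0, 0, -9], [0, 0, 0], 30]
    - [[5, -1.5, -12], [0, 0, 0], 30]
    - [[10, -5, -12], [0, 0, 0], 30]
    - [[15, -9, -12], [0, 0, 0], 30]
    - [[20, -10.7, -12], [0, 0, 0], 30]
    - [[26, -10.7, -12], [0, 0, 0], 30]

```text
time_s: 44.68
eef_pos: [413.4, 205.3, 173.5]
ee_rot: [0.001, 0.707, 0.707, 0.001]
force: [2.3, 0.5, 0.0]
grip_width: 0.47
grip_force: 41.0
```

>>> step_arm:
  increments:
    - [[6, 0, 0], [0, 0, 0], 30]
    - [[11, 0, 0], [0, 0, 0], 30]
    - [[11, 0, 0], [0, 0, 0], 30]
    - [[11, 0, 0], [0, 0, 0], 30]

```text
time_s: 45.18
eef_pos: [414.2, 313.6, 172.5]
ee_rot: [0.0, 0.707, 0.707, 0.0]
force: [0.1, -0.2, -2.1]
grip_width: 0.471
grip_force: 41.0
```

```bash
python3 - <<'E'
from h import *
print(ctrl.sense()['eef_pos'])
shot('wrist','w16')
for q in[(487.5,328,61),(560.5,328.6,61)]:hole('w16',q,30,60)
E
```

```text
[414.18471442 313.63598949 172.53247329]
blob [403.9 180.1] [393, 169, 23, 23, 398] [488.2 328.9  61. ]
expected 403.1 181.1
blob [484.7 181.9] [474, 172, 22, 21, 369] [561.6 327.5  61. ]
expected 483.7 180.6
```

>>> step_arm:
  increments:
    - [[1.3, 0, 2], [0, 0, 0], 30]
    - [[1.3, 0, 6], [0, 0, 0], 30]
    - [[1.3, 0, 11], [0, 0, 0], 30]
    - [[1.3, 0, 13.2], [0, 0, 0], 30]
    - [[1.3, 0, 13.7], [0, 0, 0], 30]
    - [[1.3, 0, 14], [0, 0, 0], 30]
    - [[1.3, 0, 14], [0, 0, 0], 30]

```text
time_s: 46.1
eef_pos: [414.9, 327.0, 33.3]
ee_rot: [0.0, 0.707, 0.707, 0.001]
force: [-0.1, 0.3, -1.7]
grip_width: 0.473
grip_force: 41.3
```

>>> step_arm:
  increments:
    - [[0, 0, 0], [0, 0, 0], 65]
    - [[0, 0, 0], [0, 0, 0], 65]
    - [[0, 0, 0], [0, 0, 0], 65]
    - [[0, 0, -4], [0, 0, 0], 65]
    - [[0, 0, -9], [0, 0, 0], 65]
    - [[0, 0, -15], [0, 0, 0], 65]
    - [[0, 5, -20], [0, 0, 0], 65]
    - [[0, 7, -20], [0, 0, 0], 65]

```text
time_s: 47.1
eef_pos: [486.5, 327.3, 236.1]
ee_rot: [0.001, 0.707, 0.707, 0.003]
force: [0.6, 0.2, -0.2]
grip_width: 0.648
grip_force: 0.0
```

>>> step_arm:
  increments:
    - [[0, 0, 0], [0, 0, 0], 65]
    - [[0, 0, 0], [0, 0, 0], 65]

```text
time_s: 47.35
eef_pos: [483.4, 327.0, 231.6]
ee_rot: [-0.0, 0.707, 0.707, -0.001]
force: [0.1, 0.4, 0.3]
grip_width: 0.65
grip_force: 0.0
```

```bash
python3 - <<'E'
from h import *
a=cv2.cvtColor(shot('wrist','w17')['img'],cv2.COLOR_RGB2BGR);s=shot('side','sd17')['img'][150:390,160:400,::-1]
cv2.imwrite('pics/m17.png',np.hstack([cv2.resize(a,(480,300)),cv2.resize(s,(300,300))]))
print(ctrl.sense()['eef_pos'],ctrl.sense()['force'])
E
```

```text
[483.38126441 327.06361111 231.90217314] [-0.39818606  0.2650252   0.04431674]
```

View pics/m17.png

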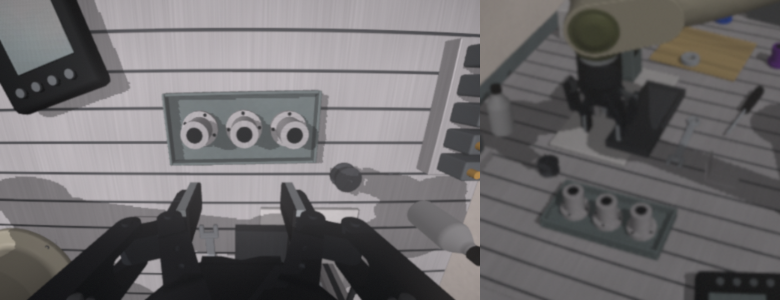

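All three hubs stand upright in the tray, at (195,133), (244,134) and (293,134).

```bash
python3 -c "
from rig import ctrl
print(ctrl.finish_job())"
```

```text
the job is handed in; nothing more can be done
None
```

I handed the job in at about 47 s: all three hubs were carried up, scanned, let down again and now stand upright in the finished tray. `finish_job()` returned no verdict.

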